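Set the clay planer's blade to the gauge

TASK

Two bench planers for clay strips stand on the pottery table, and one has the orange gauge lying on its bed under the blade. Turn that planer's yellow screw knob clockwise until its blade comes down on the orange gauge and just nips it, about 20 degrees past the first touch, and let go. Leave the gauge lying where it is and do not turn the other planer's knob.

Things in the scene. Friction and masses are not known exactly. Their poses are not given: they have to be found in the camera images.
- knob_a_grip (a point): Screw knob of the planer that holds the gauge: yellow upright bar 50 x 16 mm, 44 mm high, on a disc 44 mm across (94-102 mm above the table) on the teal bridge (36 x 130 mm, top at 90 mm). Point: on the vertical screw axis, half-way up the bar, 124 mm above the table. x along the bar to its black-marked end, y across its 16 mm, z up. Stiff (0.1 N m), keeps its height, stays where left.
- screw_a (a joint): Turn of that knob, rad, growing clockwise from above, 0 to 2.4; starts at 0 to 0.55. At 0 the bar lies along the planer's length, mark to blade_a's +x, and the gap over the bed is 10 mm; it closes 4 mm per rad, so the blade meets the 6 mm gauge at about 1.0. Then springs press it on the gauge, 12 N more per rad: about 1.35 is a good light nip, past 1.7 too tight.
- blade_a: Steel blade bar of that planer, 80 mm wide (y), 10 mm thick (x), 26 mm high, hanging on springs under the bridge. Origin: middle of its lower edge, straight below the screw axis; x along the planer's bed, z up. The planer is bolted down; its bed is 200 x 130 mm and 20 mm high.
- gauge: Orange gauge blade, 170 x 30 x 6 mm, loose, flat on the planer's bed (20 mm above the table), passing under the blade and showing on both sides of the bridge. Origin: centre of its underside, x along its length. Not to be handled. (A blue 9 mm one lies elsewhere, unused.)
- knob_b_end (a point): The other planer, alike but with no gauge in it: the black-marked end of its knob's bar, 25 mm from its screw axis and 124 mm above the table. To be left alone.
There are look-alikes about, which are no part of the job. Leave any red look-alike of the part that bears knob_a_grip alone.

How it is judged:
By the outcome, as a careful person would: the job done as asked, in the order asked, and still so for the second after the job is handed in, with the robot touching nothing.
It also fails if it takes over 32 s, if anything falls off the work surface, if the arm or the gripper's body presses on something with over 40 N, if the wrist force passes 120 N, or if a joint passes its speed limit or range.

ROBOT

A 6-joint arm with a two-finger parallel gripper is mounted at the origin on the work surface. World frame = base frame: x ahead of the robot, y to its left, z up, the work surface at z = 0. Lengths are in m, angles in degrees, forces in N, time in s.
With the tool pointing down it reaches from about 0.25 to 0.775 m from the base axis. Payload 4 kg.
Tool frame: the origin (TCP) lies between the finger pads; the fingertips stand 19 mm ahead of it and the grasp point (between the pads) is the TCP; z points along the fingers, y is the line along which they close (so a half turn about z gives the same grasp; the last joint's range is limited). The gripper opens to 94 mm and grips with 3 to 60 N. Pads are 16 mm wide; open, the fingers measure 119 mm over their backs; the gripper's body (75 mm by 177 mm) begins 78 mm behind the grasp point.
Start: joints at [68.577, 4.996, 78.535, -0, 96.463, -5.907], TCP at [0.147, 0.53, 0.225] pointing down, gripper open.
Joint ranges: [-177.83, 177.83], [-43.37, 116.18], [15.69, 146.23], [-61.86, 241.86], [9.47, 152.12], [-147.06, 147.06]. Speed limits (degrees/s): [159.86, 159.86, 180, 180, 180, 180].

INTERFACE

Orientations are given as [roll, pitch, yaw] about the fixed x, y, z axes, in that order (R = Rz(yaw) Ry(pitch) Rx(roll)).
In Python, from cell import r gives the robot as it stands.
- The arm moves only by the tool arm_command, never from a script. Its argument "moves" is a list that holds one entry, the list of rows, each a list of 5 numbers: the shift along the tool's x, y, z in cm, then the turn about the tool's z in rad, then the finger opening in cm, from 0 to 9.4. In form: [[[x, y, z, turn, jaw], ...]]. A call has 1 to 8 rows; each row shifts and turns the commanded pose from where the row before left it, along the tool's axes as they then stand; what a row does not reach is not made up. A row lasts 1/10 s, in which the tool goes at most 50 mm and 8.59 degrees, less where a joint would pass 70% of its speed; a pose out of reach is approached as far as the arm can. A call with a gripper value outside its range is refused whole. The fingers move at their own pace and stop on an object; the grip force is fixed at half the most. Time passes only in rows, so rows that do not move let the fingers close. It gives the time, the measured TCP pose, the force, the opening and the grip force at its end, in the units of the state.
- r.observe(): the state, without advancing time (a new reading comes with each control period).
- r.camera(name): name is "scene" or "top" or "wrist"; returns the picture (384x512x3 uint8, red, green, blue); there is no depth.
- r.calibration(name): a dict with "mtx" (3x3 intrinsics, pixels), "k1" (the pictures are not rectified: a ray, as slopes to the right and down, at radius r is drawn at 1 + k1 r^2 times it, then the intrinsics apply), "world_from_camera" (4x4, takes a point from camera to world coordinates); the wrist camera has in their place "mount" (4x4, takes a point from camera to tool coordinates, whose origin is the TCP and whose axes are the flange's). Camera axes: x right, y up, looking along -z (the intrinsics and any distortion apply to the point x, -y, -z); pixel columns grow to the right and rows downward; lengths in m; the calibration is good to about 2 mm. A picture is of the moment at which its call begins: read the wrist's pose just before it. calibration takes no time and is no camera call.
- r.finish_job(): hands the job in; it is judged then, once.
The state is a dict: "time_s": time; "joints": joint angles; "joint_velocities": joint speeds; "effort": joint torques, N m; "tcp_pos": TCP position; "orientation": TCP orientation; "ft_force": force on the tool from outside, world axes, zero at the start; "moment": the same for the moment, N m; "grip_width": opening from 0.0 (shut) to 1.0 (fully open); "gripper_force": force on a finger pad.
Only numpy, scipy, OpenCV 4.12 (cv2) and the standard library are available. Lean on these libraries where they do the work, as an engineer would, in place of code of your own. Each camera call takes 0.05 s, during which the arm holds its last target. There are 200 camera calls.

## Working session

There is one attempt and no reset: what is moved stays moved. The work goes in short steps, Python scripts to look and compute and a tool call to move; the robot and the scene stay as the last step left them, time stands still between calls to the robot, and variables do not carry over. Pictures are saved under pics/ and viewed, at most 10 in all, crops included, and the job is handed in when it is done.

Besides the shell and the picture viewer there is one more tool, called after "Request:" in YAML: its name, and indented under it one key for each argument. arm_command: Moves the arm, as the interface text tells. Its arguments: {"type":"object","properties":{"moves":{"type":"array"}},"required":["moves"]}

```bash
mkdir -p pics
python3 - <<'E'
from cell import r
import cv2,numpy as np
a=r.camera("scene");b=r.camera("top")
cv2.imwrite("pics/s.png",a[:,:,::-1]);cv2.imwrite("pics/t.png",b[:,:,::-1])
for n in("scene","top"):
    c=r.calibration(n);print(n,np.round(c["mtx"],1).tolist(),c["k1"],np.round(c["world_from_camera"],3).tolist())
print(r.calibration("wrist")); print(r.observe()["time_s"],r.observe()["orientation"])
E
```

```text
scene [[374.6, 0.0, 255.8], [0.0, 374.6, 194.1], [0.0, 0.0, 1.0]] -0.12629698407914133 [[0.865, -0.29, 0.409, 0.829], [0.501, 0.535, -0.68, -0.596], [-0.022, 0.793, 0.609, 0.744], [0.0, 0.0, 0.0, 1.0]]
top [[386.7, 0.0, 247.3], [0.0, 386.7, 191.7], [0.0, 0.0, 1.0]] -0.05303078116307231 [[0.027, 0.984, -0.174, 0.216], [-1.0, 0.027, -0.004, 0.084], [0.001, 0.174, 0.985, 1.353], [0.0, 0.0, 0.0, 1.0]]
{'mtx': array([[326.84612472,   0.        , 258.73338856],
       [  0.        , 326.84612472, 193.46661303],
       [  0.        ,   0.        ,   1.        ]]), 'k1': -0.004970602868202924, 'mount': array([[ 6.32462399e-04,  9.72325405e-01,  2.33629849e-01,
         6.75817025e-02],
       [ 9.99999589e-01, -7.66841715e-04,  4.84345401e-04,
        -4.22800236e-04],
       [ 6.50098452e-04,  2.33629446e-01, -9.72325490e-01,
        -1.60466972e-01],
       [ 0.00000000e+00,  0.00000000e+00,  0.00000000e+00,
         1.00000000e+00]])}
0.1 [-1.79888940e+02 -1.04825516e-02  1.64486250e+02]
```

View pics/s.png

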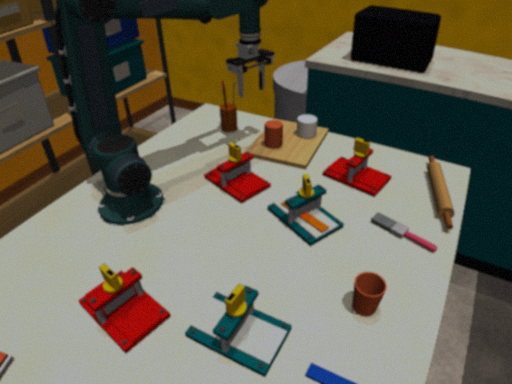

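View pics/t.png

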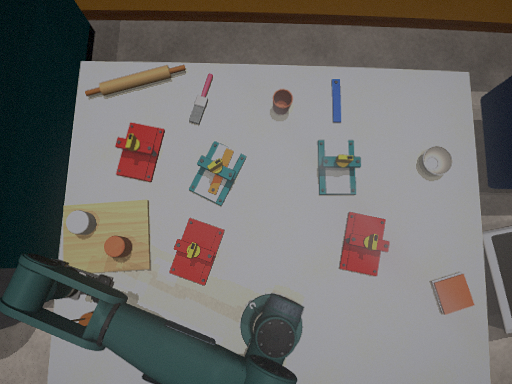

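Scene: teal planers at (305,205), with an orange strip under its bridge, and at (238,325), with none. Three red look-alikes are at (237,175), (357,170) and (123,300). In the top view the teal ones are at (217,170), with the orange strip, and at (340,165), empty. The target is top (217,170), since it is the only teal planer with the orange gauge; I'll confirm in a crop.

```bash
cat > h.py <<'E'
import numpy as np,cv2
from cell import r
from scipy.spatial.transform import Rotation as R
def cast(name,uv,z,T=None):
    c=r.calibration(name); T=c["world_from_camera"] if T is None else T
    p=cv2.undistortPoints(np.array(uv,float).reshape(-1,1,2),c["mtx"],np.array([c["k1"],0,0,0.])).reshape(-1,2)
    d=np.c_[p[:,0],-p[:,1],-np.ones(len(p))]@T[:3,:3].T
    return T[:3,3]+d*((z-T[2,3])/d[:,2])[:,None]
def wristT():
    o=r.observe(); T=np.eye(4)
    T[:3,:3]=R.from_euler('xyz',o["orientation"],degrees=True).as_matrix(); T[:3,3]=o["tcp_pos"]
    return T
def mask(im,lo,hi):
    return cv2.inRange(cv2.cvtColor(im,cv2.COLOR_RGB2HSV),lo,hi)
E
python3 - <<'E'
from h import *
b=cv2.imread("pics/t.png")
a=cv2.imread("pics/s.png")
cv2.imwrite("pics/c.png",np.hstack([cv2.resize(b[130:215,175:260],(400,400),interpolation=2),cv2.resize(a[165:250,262:347],(400,400),interpolation=2)]))
m=mask(b[:,:,::-1],(22,120,80),(35,255,255)); m[:, :180]=0;m[:,250:]=0;m[200:]=0;m[:130]=0
y,x=np.nonzero(m);print(len(x),x.mean(),y.mean(),cast("top",[[x.mean(),y.mean()]],.135))
m=mask(b[:,:,::-1],(8,130,80),(20,255,255)); m[:, :180]=0;m[:,250:]=0;m[210:]=0;m[:130]=0
y,x=np.nonzero(m);p=cast("top",np.c_[x,y],.026);q=p-p.mean(0);w=np.linalg.svd(q[:,:2])[2][0];print(len(x),p.mean(0),np.degrees(np.arctan2(w[1],w[0])))
T=wristT();print(T[:3].round(4))
E
```

```text
75 214.45333333333335 166.56 [[0.51071563 0.19713069 0.135     ]]
235 [0.52285307 0.1851946  0.026     ] 159.6366279935776
[[-9.636e-01  2.675e-01 -7.000e-04  1.470e-01]
 [ 2.675e-01  9.636e-01 -1.800e-03  5.295e-01]
 [ 2.000e-04 -1.900e-03 -1.000e+00  2.234e-01]]
```

View pics/c.png

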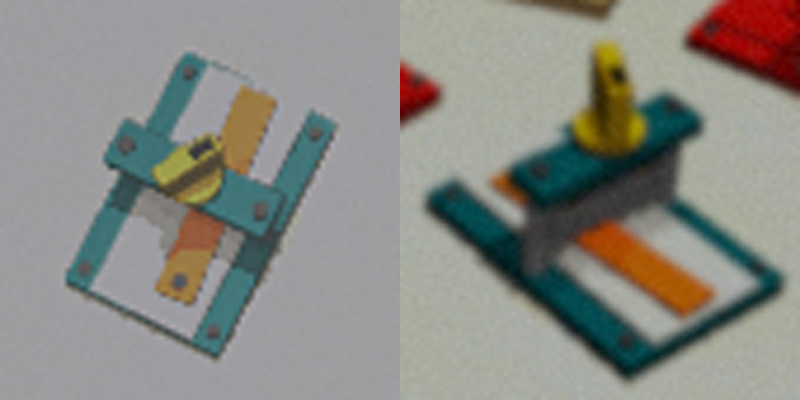

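Confirmed by both halves of the crop: the teal planer with the orange strip under its blade. The black mark is at crop (205,147), which puts the bar at about -48° world. Next I move above it.

Request:
arm_command:
  moves:
    - [[-3.7, -1.9, -0.7, 0, 9.4], [-3.7, -1.9, -0.7, 0, 9.4], [-3.7, -1.9, -0.7, 0, 9.4], [-3.7, -1.9, -0.7, 0, 9.4], [-3.7, -1.9, -0.7, 0, 9.4], [-3.7, -1.9, -0.7, 0, 9.4], [-3.7, -1.9, -0.7, 0, 9.4], [-3.7, -1.9, -0.7, 0, 9.4]]

```text
time_s: 0.9
tcp_pos: [0.3925, 0.3029, 0.2803]
orientation: [-180.0, -0.0, 164.5]
ft_force: [-0.2, -1.1, -0.5]
grip_width: 1.001
gripper_force: 0.0
```

Request:
arm_command:
  moves:
    - [[-3.6, -1.8, 0, 0, 9.4], [-3.6, -1.8, 0, 0, 9.4], [-3.6, -1.8, 0, 0, 9.4], [-3.6, -1.8, 0, 0, 9.4], [0, 0, 0, 0.14, 9.4], [0, 0, 0, 0.14, 9.4], [0, 0, 0, 0.14, 9.4], [0, 0, 0, 0.14, 9.4]]

```text
time_s: 1.7
tcp_pos: [0.5111, 0.1961, 0.2797]
orientation: [-179.9, -0.0, 132.0]
ft_force: [0.9, 0.1, -0.1]
grip_width: 1.0
gripper_force: 0.0
```

Request:
arm_command:
  moves:
    - [[0, 0, 0, 0, 9.4], [0, 0, 0, 0, 9.4], [0, 0, 0, 0, 9.4]]

```text
time_s: 2.0
tcp_pos: [0.5111, 0.1965, 0.2802]
orientation: [-180.0, -0.0, 132.5]
ft_force: [-0.5, -0.2, 0.6]
grip_width: 1.0
gripper_force: 0.0
```

Run:
```python
from h import *
T=wristT();w=r.camera("wrist");cv2.imwrite("pics/w1.png",w[:,:,::-1]);np.save("T1.npy",T);print(T.round(3), R.from_matrix(T[:3,:3]).as_euler('xyz',degrees=True))
```

```text
[[-0.676  0.737 -0.     0.511]
 [ 0.737  0.676 -0.     0.196]
 [ 0.    -0.    -1.     0.28 ]
 [ 0.     0.     0.     1.   ]] [-1.79981919e+02 -1.59093503e-02  1.32516844e+02]
```

View pics/w1.png

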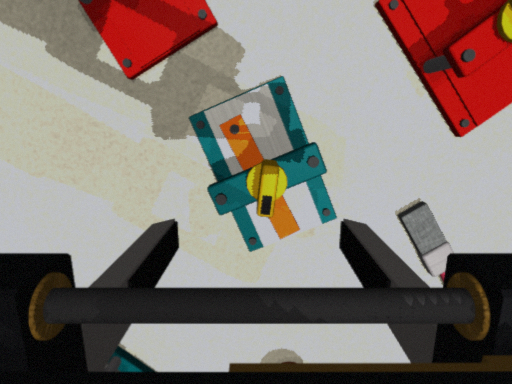

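Wrist view: the knob is at (267,190) with the black mark at (265,205), toward tool -x. The bridge screws are at (221,199) and (313,161). I'll enlarge it to get the bar's top-face edges.

Run:
```python
from h import *
w=cv2.imread("pics/w1.png");T=np.load("T1.npy")@r.calibration("wrist")["mount"]
cv2.imwrite("pics/w2.png",cv2.resize(w[150:225,210:310],(800,600),interpolation=2))
a,b=cast("wrist",[[221,199],[313,161]],.091,T);d=b-a;m=(a+b)/2
print("axis",m,np.linalg.norm(d),np.degrees(np.arctan2(d[1],d[0])))
k=mask(w[:,:,::-1].copy(),(8,150,80),(19,255,255));k[:,:200]=0;k[:,320:]=0
y,x=np.nonzero(k);p=cast("wrist",np.c_[x,y],.026,T);l=np.linalg.svd((p-p.mean(0))[:,:2],full_matrices=False)[2][0];print("gauge",len(x),np.degrees(np.arctan2(l[1],l[0])))
```

```text
axis [0.51804341 0.20017982 0.091     ] 0.10856863651159053 65.42600019254243
gauge 1833 -19.515685745124813
```

View pics/w2.png

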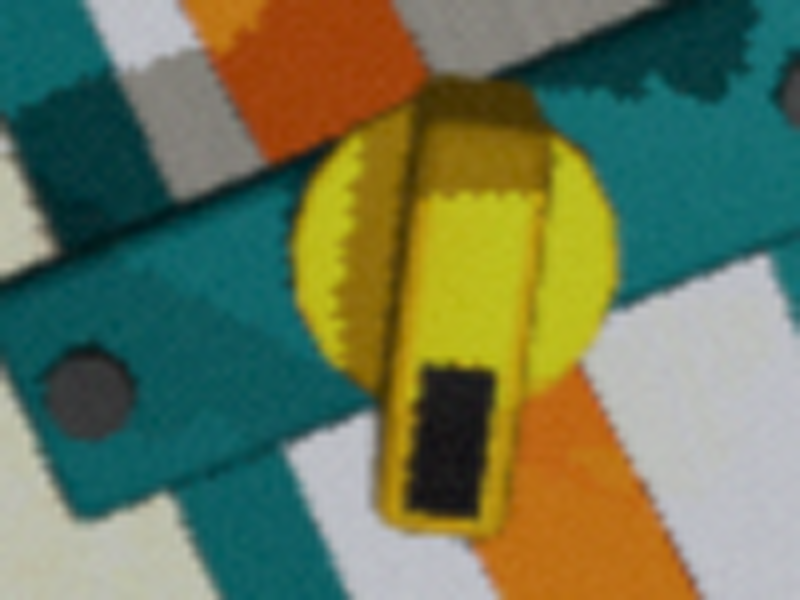

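Enlarged: the bar's top-face midline runs from (484,128) to (441,530) at the mark end, in crop pixels at 8×.

Run:
```python
from h import *
T0=np.load("T1.npy");T=T0@r.calibration("wrist")["mount"]
ang=lambda d:np.degrees(np.arctan2(d[1],d[0]))
a,b=cast("wrist",np.array([[484,128],[441,530]])/8+[210,150],.146,T);print("bar",a,b,(a+b)/2,np.linalg.norm(b-a),ang(b-a))
s=cast("wrist",[[200,125],[279,90],[253,240],[325,211]],.021,T);print("bed",s.mean(0),ang(s[2]-s[0]),ang(s[3]-s[1]),np.linalg.norm(s[2]-s[0]))
for l,c in(("disc",[[210+455/8,150+245/8]]),):
    p=cast("wrist",c,.102,T);print(l,p)
print("delta tool",T0[:3,:3].T@((a+b)/2-[0,0,.146-.124]-T0[:3,3]))
```

```text
bar [0.50353323 0.21957043 0.146     ] [0.5324088 0.1812144 0.146    ] [0.51797102 0.20039242 0.146     ] 0.048010236868248984 -53.02646813355091
bed [0.51720274 0.20048559 0.021     ] -24.23712665524612 -25.05079395898736 0.16759616355963067
disc [[0.51704835 0.20169342 0.102     ]]
delta tool [-0.00180244  0.00778687  0.15624275]
```

Request:
arm_command:
  moves:
    - [[-0.18, 0.78, 0, 0, 9.4], [0, 0, 0, 0.096, 9.4], [0, 0, 3.5, 0, 9.4], [0, 0, 3.5, 0, 8], [0, 0, 3.5, 0, 6], [0, 0, 2.7, 0, 5], [0, 0, 2.0, 0, 4], [0, 0, 0, 0, 4]]

```text
time_s: 2.85
tcp_pos: [0.5162, 0.1999, 0.1245]
orientation: [-179.6, -0.2, 126.9]
ft_force: [0.4, -0.2, -0.4]
grip_width: 0.61
gripper_force: 0.0
```

Request:
arm_command:
  moves:
    - [[0, 0, 0, 0, 3], [0, 0, 0, 0, 2], [0, 0, 0, 0, 1], [0, 0, 0, 0, 1], [0, 0, 0, 0, 1], [0, 0, 0, 0, 1]]

```text
time_s: 3.45
tcp_pos: [0.5184, 0.2004, 0.1292]
orientation: [179.9, 0.0, 126.9]
ft_force: [-0.5, 0.1, 2.3]
grip_width: 0.17
gripper_force: 29.9
```

Request:
arm_command:
  moves:
    - [[0, 0, 0, 0.1, 1], [0, 0, 0, 0.1, 1], [0, 0, 0, 0.1, 1], [0, 0, 0, 0.1, 1], [0, 0, 0, 0.1, 1], [0, 0, 0, 0.1, 1], [0, 0, 0, 0.1, 1], [0, 0, 0, 0.1, 1]]

```text
time_s: 4.25
tcp_pos: [0.5182, 0.2003, 0.1292]
orientation: [180.0, -0.0, 80.8]
ft_force: [-1.7, -0.6, 3.5]
grip_width: 0.171
gripper_force: 30.0
```

Request:
arm_command:
  moves:
    - [[0, 0, 0, 0.06, 1], [0, 0, 0, 0, 1], [0, 0, 0, 0, 1], [0, 0, 0, 0, 1]]

```text
time_s: 4.65
tcp_pos: [0.5182, 0.2004, 0.1292]
orientation: [180.0, -0.0, 77.7]
ft_force: [-2.4, -1.4, 6.0]
grip_width: 0.171
gripper_force: 29.9
```

Run:
```python
from h import *
o=r.observe();print(o["orientation"],o["moment"],o["ft_force"],o["tcp_pos"],o["grip_width"])
T=wristT();w=r.camera("wrist");cv2.imwrite("pics/w3.png",w[:,:,::-1]);np.save("T3.npy",T)
```

```text
[ 1.79980701e+02 -1.14783588e-02  7.76683068e+01] [-0.281214    0.63642584 -0.1273    ] [-2.37046504 -1.35609196  5.99689486] [0.51815047 0.20036198 0.12920699] 0.1711531066637276
```

View pics/w3.png

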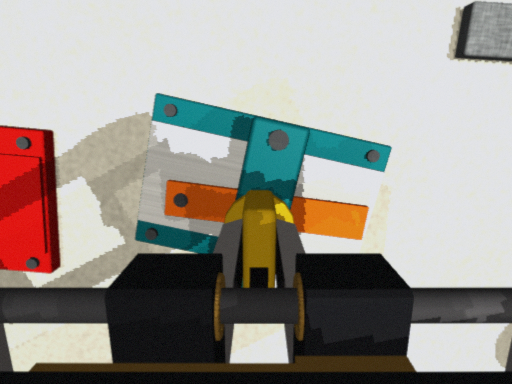

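The bar is gripped in line with the fingers (x≈259, vertical), and the gauge still lies on the bed under the bridge. The tool angle puts the bar at -102.3°, about 1.36 rad. I'll release, rise and verify.

Request:
arm_command:
  moves:
    - [[0, 0, 0, 0, 3], [0, 0, 0, 0, 5], [0, 0, 0, 0, 7], [0, 0, 0, 0, 7], [0, 0, -3, 0, 7], [0, 0, -4, 0, 8], [0, 0, -4, 0, 9.4], [0, 0, -4, 0, 9.4]]

```text
time_s: 5.5
tcp_pos: [0.5179, 0.2003, 0.2797]
orientation: [-180.0, 0.0, 77.6]
ft_force: [0.5, -0.3, 0.2]
grip_width: 0.812
gripper_force: 0.0
```

Request:
arm_command:
  moves:
    - [[0, 0, 0, 0, 9.4], [0, 0, 0, 0, 9.4], [0, 0, 0, 0, 9.4]]

```text
time_s: 5.8
tcp_pos: [0.5176, 0.2002, 0.2765]
orientation: [-179.8, 0.1, 77.6]
ft_force: [-0.2, -0.2, -0.6]
grip_width: 0.997
gripper_force: 0.0
```

Run:
```python
from h import *
T=wristT();w=r.camera("wrist");cv2.imwrite("pics/w4.png",w[:,:,::-1]);np.save("T4.npy",T);print(T.round(3))
cv2.imwrite("pics/w5.png",cv2.resize(w[150:225,210:310,::-1],(800,600),interpolation=2))
```

```text
[[ 0.214  0.977 -0.003  0.518]
 [ 0.977 -0.214 -0.001  0.2  ]
 [-0.001 -0.003 -1.     0.277]
 [ 0.     0.     0.     1.   ]]
```

View pics/w5.png

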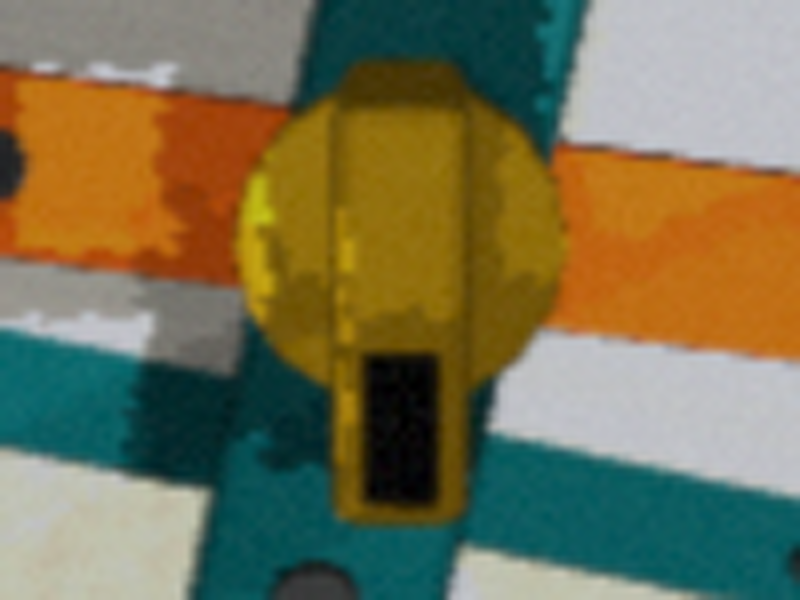

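The bar stays vertical in the crop (x≈400, mark at (401,430)), so it is at -102°, about 1.35 rad. The gauge is still under the blade and the fingers are clear, so I'm handing in.

```bash
python3 -c "
from cell import r
print(r.finish_job())"
```

```text
the job is handed in; nothing more can be done
None
```

I turned the gauge planer's knob clockwise to about 1.35 rad by the tool angle and wrist image, let go, left the gauge and the other planer alone, and handed the job in at about 6 s; no verdict was returned.

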